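# Turn the tealight holder hole-up by feel and hold it

### The job

The empty wooden tealight holder lies on its side among the clutter, with its one blind hole in an upright side face: turn it so that it stands on the tabletop hole-up, let go of it, and feel down into the hole with the closed fingertips until they touch the bottom. Then grip the holder, lift it about 15 cm off the table, and finish while holding it there at rest, level and hole-up, ready to be filled. Leave everything else as it stands.

Things in the scene. Friction and masses are not known exactly. Their poses are not given: they have to be found in the camera images.
- holder_center (a point): centre of the empty tealight holder: a brown wooden block, 64 mm square, 54 mm long, about 0.12 kg, with a round blind hole in one square end. Its x axis runs along the 54 mm length, out of the hole; y and z are square to its plain flat sides. It starts lying on a side (x level, any heading; centre 32 mm above the table); standing hole-up, x points up, centre 27 mm above the table
- holder_mouth (a point): centre of the mouth of the empty holder's hole (48 mm wide, 28 mm deep), 27 mm from the holder's centre along x; same axes
- holder_floor: the thin steel disc, 47 mm across and 3 mm thick, fixed as the bottom of the empty holder's hole, 28 mm below the mouth; origin at the centre of its underside, its z axis points out of the hole; it moves with the holder
- ready_holder: bystander: a second holder of the same size, already standing hole-up with a red tealight in it, behind the work; origin at the centre of its underside
- tealight_red: bystander: red tealight in an aluminium cup, 38 mm wide, 24 mm tall with its wick, sitting in the hole of the ready holder; origin at the centre of its underside
- wick_spool: bystander: wooden spool of white wick, 60 mm wide, 68 mm tall, standing at the right; origin at the centre of its underside
- masking_tape: bystander: roll of masking tape lying flat, 103 mm wide, 25 mm tall, at the right; origin at the centre of its underside
- marker: bystander: marker pen lying along its y axis, 135 mm long, 16 mm thick, near the front edge; origin under its middle
- stir_stick: bystander: flat wooden stirring stick, 190 x 18 x 4 mm, lying along its y axis behind the work; origin under its middle
- tealight_new: bystander: white tealight in an aluminium cup, 38 mm wide, 24 mm tall with its wick, standing left of the holder; origin at the centre of its underside
Mind the look-alikes: they are no part of the job. Leave any blue or yellow look-alike of the part that bears holder_center alone.

How it is judged:
By the outcome, as a careful person would: the job done as asked, in the order asked, and still so for the second after the job is handed in, while the arm keeps its last pose, push and grip.
It also fails if it takes over 61 s, if anything falls off the work surface, if the arm or the gripper's body presses on something with over 40 N, if the wrist force passes 120 N, or if a joint passes its speed limit or range.

### The arm

A 6-joint arm with a two-finger parallel gripper is mounted at the origin on a cart in front of the work surface, level with it; the furniture and walls round the work are solid. World frame = base frame: x ahead of the robot, y to its left, z up, the work surface at z = 0. Lengths are in m, angles in degrees, forces in N, time in s.
With the tool pointing down it reaches from about 0.325 to 0.85 m from the base axis. Payload 4.4 kg.
Tool frame: the origin (TCP) lies on the front face of the gripper's body, between the roots of the fingers; the fingertips stand 97 mm ahead of it and the grasp point (between the pads) lies bot.tcp_to_grasp ahead of it (bot.tcp_to_grasp is the distance from the TCP to the grasp point, in m); y points along the fingers, z is the direction in which the jaws open and shut, and the axes are right-handed (so a half turn about y gives the same grasp; the last joint's range is limited). The gripper opens to 94 mm and grips with 3 to 60 N. Pads are 16 mm wide; open, the fingers measure 119 mm over their backs; the gripper's body (75 mm by 177 mm) begins 78 mm behind the grasp point.
Start: joints at [-84.597, 11.837, 88.321, -0, 79.842, -8.623], TCP at [0.139, -0.558, 0.303] pointing down, gripper open.
Joint ranges: [-156.59, 156.59], [-49.26, 127.26], [12.9, 141.05], [-63.56, 243.56], [4.71, 150.69], [-161.64, 161.64]. Speed limits (degrees/s): [159.86, 159.86, 180, 180, 180, 180].

### API

Orientations are given as [roll, pitch, yaw] about the fixed x, y, z axes, in that order (R = Rz(yaw) Ry(pitch) Rx(roll)).
In Python, from bench import sensors, viewer, job, bot gives the robot as it stands.
- The arm moves only by the tool step_arm, never from a script. Its arguments are lists of equal length, an entry for each row: "fingers": the opening, from -1 (shut) to 1 (fully open), so that 0 is half open; "dp": the shift along the world's x, y, z in cm, a list of three; "yaw": the turn about the world's z in degrees. In form: {"fingers": [fingers, ...], "dp": [[dx, dy, dz], ...], "yaw": [yaw, ...]}. A call has 1 to 20 rows; each row shifts and turns the pose as measured when the row begins; what a row does not reach is not made up. A row lasts 1/10 s, in which the tool goes at most 50 mm and 8.59 degrees, less where a joint would pass 70% of its speed; a pose out of reach is approached as far as the arm can. A call is refused whole if a number of a shift passes 5 or a number of a turn 8.59, either way. A call with a gripper value outside its range is refused whole. The fingers move at their own pace and stop on an object; the grip force is fixed at half the most. Time passes only in rows, so rows that do not move let the fingers close. It gives the time, the measured TCP pose, the force and the opening at its end, in the units of the state.
- sensors.get_obs(): the state, without advancing time (a new reading comes with each control period).
- viewer.capture(name): name is "side" or "top" or "wrist"; returns the picture (384x512x3 uint8, blue, green, red); there is no depth.
- viewer.get_calibration(name): a dict with "fx", "fy", "cx", "cy" (pixels), "R" (3x3) and "t" (3): a world point X has camera coordinates R X + t. Camera axes: x right, y down, z forward; pixel columns grow to the right and rows downward; lengths in m; the calibration is good to about 2 mm. A picture is of the moment at which its call begins: read the wrist's pose just before it. get_calibration takes no time and is no camera call; for the wrist camera it gives the pose at the moment of the call.
- job.job_done(): hands the job in, once; it reports no verdict.
The state is a dict: "t": time; "joint_pos": joint angles; "joint_velocities": joint speeds; "joint_efforts": joint torques, N m; "tcp_pos": TCP position; "ee_rot": TCP orientation; "force": force on the tool from outside, world axes, zero at the start; "torque": the same for the moment, N m; "width": finger opening in m.
Only numpy, scipy, OpenCV 4.12 (cv2) and the standard library are available. Lean on these libraries where they do the work, as an engineer would, in place of code of your own. Each camera call takes 0.05 s, during which the arm holds its last target. There are 200 camera calls.

## Working session

There is one attempt and no reset: what is moved stays moved. The work goes in short steps, Python scripts to look and compute and a tool call to move; the robot and the scene stay as the last step left them, time stands still between calls to the robot, and variables do not carry over. Pictures are saved under pics/ and viewed, on a budget of 10 in all, crops included, one or two more only if the job needs it, and the job is handed in when it is done.

Besides the shell and the picture viewer there is one more tool, called after "Request:" as name(argument=value, ...) on one line, values as JSON. step_arm: Moves the arm, as the interface text tells. Its arguments: {"type":"object","properties":{"fingers":{"type":"array"},"dp":{"type":"array"},"yaw":{"type":"array"}},"required":["fingers","dp","yaw"]}

```bash
mkdir -p pics
cat > h.py <<'E'
import numpy as np,cv2
from bench import sensors,viewer,job,bot
def ray(c,u,v,z):
    R=np.array(c["R"]);t=np.array(c["t"]).ravel()
    o=-R.T@t;d=R.T@np.array([(u-c["cx"])/c["fx"],(v-c["cy"])/c["fy"],1])
    return o+d*(z-o[2])/d[2]
def proj(c,X):
    p=np.array(c["R"])@np.array(X)+np.array(c["t"]).ravel()
    return np.array([c["fx"]*p[0]/p[2]+c["cx"],c["fy"]*p[1]/p[2]+c["cy"]])
E
python3 - <<'E'
from h import *
a=viewer.capture("top");b=viewer.capture("side")
cv2.imwrite("pics/top0.png",a);cv2.imwrite("pics/side0.png",b)
cv2.imwrite("pics/both.png",cv2.resize(np.vstack([a,b]),None,fx=.78,fy=.78))
for n in("top","side"):
    c=viewer.get_calibration(n);print(n,{k:np.round(v,3).tolist() for k,v in c.items()})
print(sensors.get_obs(),bot.tcp_to_grasp)
E
```

```text
top {'fx': 471.3, 'fy': 471.3, 'cx': 253.579, 'cy': 186.919, 'R': [[0.028, -1.0, -0.004], [-0.999, -0.028, -0.046], [0.046, 0.006, -0.999]], 't': [-0.153, 0.521, 1.117]}
side {'fx': 418.268, 'fy': 418.268, 'cx': 259.099, 'cy': 190.673, 'R': [[0.999, 0.037, 0.011], [0.029, -0.532, -0.846], [-0.026, 0.846, -0.533]], 't': [-0.546, -0.045, 1.354]}
{'t': 0.1, 'joint_pos': array([-8.45973314e+01,  1.18802353e+01,  8.83955073e+01, -1.03969341e-03,
        7.98425563e+01, -8.62226913e+00]), 'joint_velocities': array([ 0.04060241, -0.06908034, -0.168531  ,  0.0985145 ,  0.01896177,
       -0.0017696 ]), 'joint_efforts': array([-4.58493814e-04, -3.71866035e+01, -2.82295525e+01,  6.99669868e-02,
        3.11055151e-02, -5.03250101e-05]), 'tcp_pos': array([ 0.13928926, -0.55732601,  0.30160728]), 'ee_rot': array([-9.01171152e+01,  1.67238497e-02, -1.65974895e+02]), 'force': array([-0.69222215, -0.27236791,  0.38173286]), 'torque': array([-0.02524299, -0.00072297,  0.02497361]), 'width': 0.0940819979859264} 0.0784
```

View pics/top0.png

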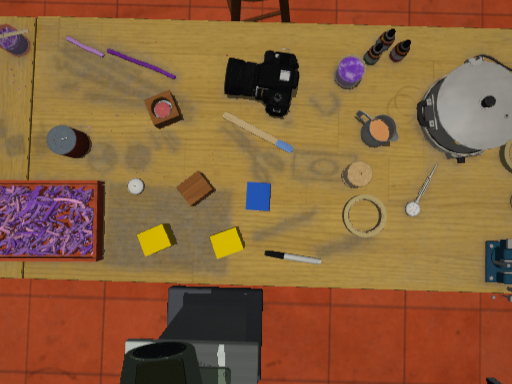

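View pics/side0.png

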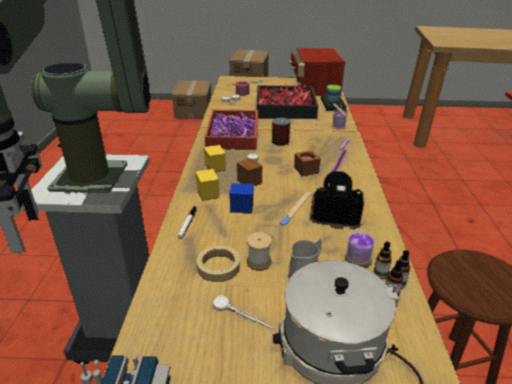

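Candidates in the top view are the brown block (195,189), the ready holder with its red tealight (163,109), the yellow blocks (155,240) and (227,242), and the blue block (258,196). I choose the brown one at (195,189) and check it in a close crop.

Run:
```python
from h import *
a=cv2.imread("pics/top0.png")[160:220,155:235];b=cv2.imread("pics/side0.png")[140:220,190:290]
A=cv2.resize(a,(640,480),interpolation=cv2.INTER_CUBIC)[:,:];B=cv2.resize(b,(640,512),interpolation=cv2.INTER_CUBIC)
A=cv2.resize(A,(400,300));B=cv2.resize(B,(375,300))
cv2.imwrite("pics/c1.png",np.hstack([A,B]))
```

```text
(no output)
```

View pics/c1.png

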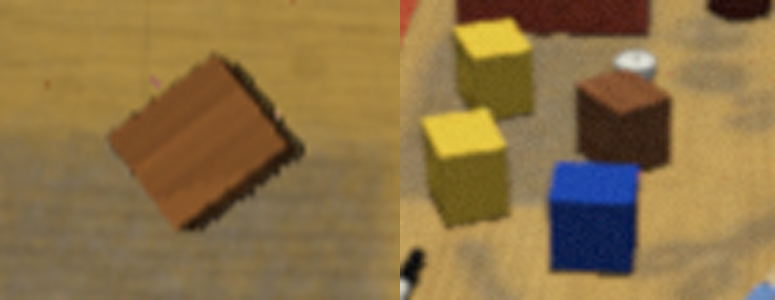

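The crops show plain faces toward the side camera (holder at side px ~(249,172)). In the top view its top-face corners are about (177,187), (198,171), (212.6,190) and (191.4,206). The hole therefore seems to face up-left in the top picture. Next I compute positions.

Run:
```python
from h import *
from scipy.spatial.transform import Rotation as Ro
c=viewer.get_calibration("top")
P=np.array([ray(c,u,v,.064) for u,v in[(177,187),(198,171),(212.6,190),(191.4,206)]])
print(P.round(3),P.mean(0).round(3))
e=P[1]-P[0]+P[2]-P[3];f=P[0]-P[3]+P[1]-P[2]
for q in(e,f):print(np.linalg.norm(q)/2,np.degrees(np.arctan2(q[1],q[0])))
for n,u,v,z in[("yellow",227,242,.06),("blue",258,196,.06),("free",308,195,0),("tapeL",343,215,.025),("spool",357,174,.06),("stickend",290,150,0),("pen",268,254,.01),("tealight",136,186,.02),("ready",163,109,.054)]:print(n,ray(c,u,v,z).round(3))
o=sensors.get_obs();print(Ro.from_euler('xyz',o["ee_rot"],degrees=True).as_matrix().round(3))
w=viewer.get_calibration("wrist");R=np.array(w["R"]);print("wristcam",(-R.T@np.ravel(w["t"])).round(3),R.round(2).tolist())
```

```text
[[ 0.518  0.037  0.064]
 [ 0.556 -0.01   0.064]
 [ 0.513 -0.045  0.064]
 [ 0.475  0.002  0.064]] [ 0.516 -0.004  0.064]
0.060374637244586214 -51.08445993584058
0.054814016296584916 39.16127272400185
yellow [ 0.396 -0.081  0.06 ]
blue [ 0.503 -0.149  0.06 ]
free [ 0.51 -0.27  0.  ]
tapeL [ 0.464 -0.351  0.025]
spool [ 0.559 -0.375  0.06 ]
stickend [ 0.618 -0.224  0.   ]
pen [ 0.366 -0.177  0.01 ]
tealight [0.519 0.142 0.02 ]
ready [0.699 0.077 0.054]
[[-0.97  -0.     0.242]
 [-0.242  0.002 -0.97 ]
 [-0.    -1.    -0.002]]
wristcam [ 0.214 -0.538  0.383] [[0.24, -0.97, -0.0], [-0.94, -0.23, 0.27], [-0.26, -0.06, -0.96]]
```

Request:
step_arm(fingers=[1,1,1,1,1,1,1,1,1,1,1,1,1,1,1,1], dp=[[2.6,3.8,0],[2.6,3.8,0],[2.6,3.8,0],[2.6,3.8,0],[2.6,3.8,0],[2.6,3.8,0],[2.6,3.8,0],[2.6,3.8,0],[2.6,3.8,0],[2.6,3.8,0],[2.6,3.8,0],[2.6,3.8,0],[2.6,3.8,0],[2.6,3.8,0],[0,0,0],[0,0,0]], yaw=[1.8,1.8,1.8,1.8,1.8,1.8,1.8,1.8,1.8,1.8,1.8,1.8,1.8,1.8,0,0])

```text
t: 1.7
tcp_pos: [0.5082, 0.0006, 0.2944]
ee_rot: [-90.5, -0.0, -139.9]
force: [0.2, -0.4, 0.0]
width: 0.0942
```

```bash
cat > w.py <<'E'
import sys
from h import *
c=viewer.get_calibration("wrist");o=sensors.get_obs()
cv2.imwrite("pics/%s.png"%sys.argv[1],viewer.capture("wrist"))
np.save("pics/%s.npy"%sys.argv[1],c)
print(o["t"],o["tcp_pos"].round(4),o["ee_rot"].round(1),o["force"].round(1),round(o["width"],4))
E
python3 w.py w1
```

```text
1.7 [0.5082 0.0006 0.2944] [ -90.5   -0.  -139.9] [ 0.2 -0.4  0. ] 0.0942
```

View pics/w1.png

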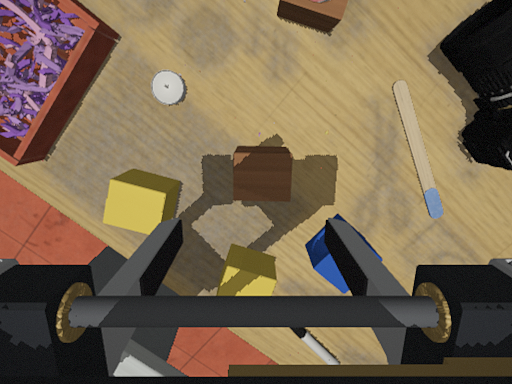

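The wrist view shows the holder's top face at about (233–292, 157–201). Its hole face, with the arc of the hole, is on the upper edge (rows 147–157). That confirms the hole heading, and it is nearly aligned with the jaws.

Run:
```python
from h import *
c=np.load("pics/w1.npy",allow_pickle=True).item()
P=np.array([ray(c,u,v,.064) for u,v in[(234,155),(292,155),(292,201),(233,200.5)]])
print(P.round(3),P.mean(0).round(3))
for q in(P[1]-P[0],P[2]-P[3],P[0]-P[3],P[1]-P[2]):print(np.linalg.norm(q).round(3),np.degrees(np.arctan2(q[1],q[0])).round(1))
I=cv2.imread("pics/w1.png")[135:215,220:310]
cv2.imwrite("pics/w1c.png",cv2.resize(I,None,fx=6,fy=6,interpolation=cv2.INTER_CUBIC))
```

```text
[[ 0.516  0.038  0.064]
 [ 0.556 -0.01   0.064]
 [ 0.518 -0.044  0.064]
 [ 0.476  0.006  0.064]] [ 0.517 -0.003  0.064]
0.062 -49.9
0.066 -50.4
0.051 37.7
0.052 42.0
```

View pics/w1c.png

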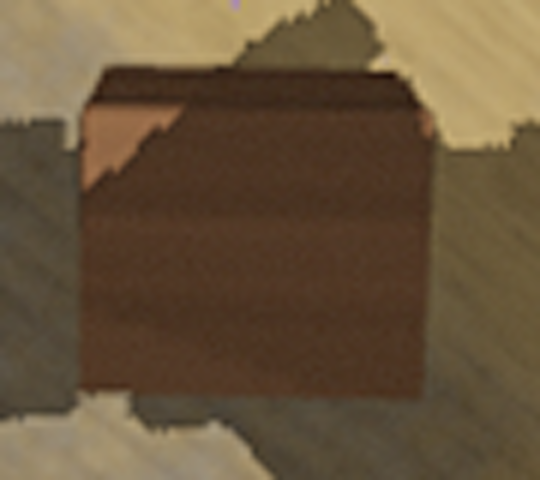

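Request:
step_arm(fingers=[1,1,1,1,1,1,1,1,1], dp=[[2.0,0.5,0],[0,0,-3.5],[0,0,-3.5],[0,0,-3.5],[0,0,-3.5],[0,0,-2.0],[0,0,-1.0],[0,0,0],[0,0,0]], yaw=[0,0,0,0,0,0,0,0,0])

```text
t: 2.65
tcp_pos: [0.5239, -0.0083, 0.1217]
ee_rot: [-90.3, 0.0, -141.3]
force: [-0.7, -0.3, 0.4]
width: 0.0938
```

Request:
step_arm(fingers=[1,1,-1,-1,-1,-1,-1,-1,-1,-1], dp=[[0.4,1.4,0],[0,0,0],[0,0,0],[0,0,0],[0,0,0],[0,0,0],[0,0,0],[0,0,0],[0,0,0],[0,0,0]], yaw=[0,0,0,0,0,0,0,0,0,0])

```text
t: 3.65
tcp_pos: [0.5318, 0.0068, 0.1272]
ee_rot: [-89.8, 0.4, -141.3]
force: [-0.7, 0.6, 0.9]
width: 0.0638
```

Request:
step_arm(fingers=[-1,-1,-1,-1,-1,-1,-1,-1], dp=[[0,0,1],[0,0,2],[0,0,3],[0,0,3],[0,0,3],[0,0,2],[0,0,0],[0,0,0]], yaw=[0,0,0,0,0,0,0,0])

```text
t: 4.45
tcp_pos: [0.5277, 0.0067, 0.2723]
ee_rot: [-90.1, 0.1, -141.3]
force: [-0.4, -0.2, -2.1]
width: 0.0633
```

Run:
```python
from h import *
o=sensors.get_obs();print(o["tcp_pos"],o["force"],o["width"])
w=viewer.capture("wrist");s=viewer.capture("side");cv2.imwrite("pics/s2.png",s);cv2.imwrite("pics/w2.png",w)
c=viewer.get_calibration("side");u,v=proj(c,o["tcp_pos"]-[0,0,.09]).astype(int);print(u,v)
S=cv2.resize(s[v-45:v+45,u-45:u+45],(384,384),interpolation=cv2.INTER_CUBIC)
cv2.imwrite("pics/m2.png",np.hstack([w[:,56:456],S]))
```

```text
[0.5276801  0.00665319 0.27228141] [-0.37658615 -0.19082937 -2.11059833] 0.06334901783207848
253 127
```

View pics/m2.png

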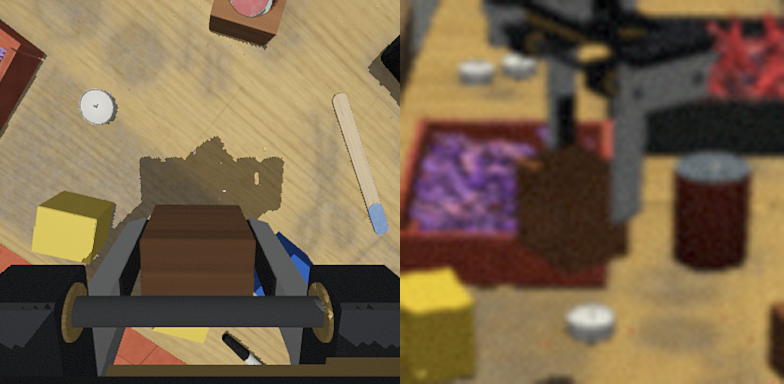

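The wrist view shows the +d face, at (143–250, 205–240) in the picture, apparently plain. That is unexpected, so I enhance the contrast before going on.

Run:
```python
from h import *
def en(I,sz):
    I=cv2.resize(I,sz,interpolation=cv2.INTER_CUBIC).astype(float)
    return np.clip(I*3,0,255).astype(np.uint8)
w=cv2.imread("pics/w2.png")[195:300,180:320];a=cv2.imread("pics/side0.png")[150:192,228:272];b=cv2.imread("pics/s2.png")[105:150,230:275]
cv2.imwrite("pics/e2.png",np.hstack([en(w,(400,300)),en(a,(200,300)),en(b,(200,300))]))
```

```text
(no output)
```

View pics/e2.png

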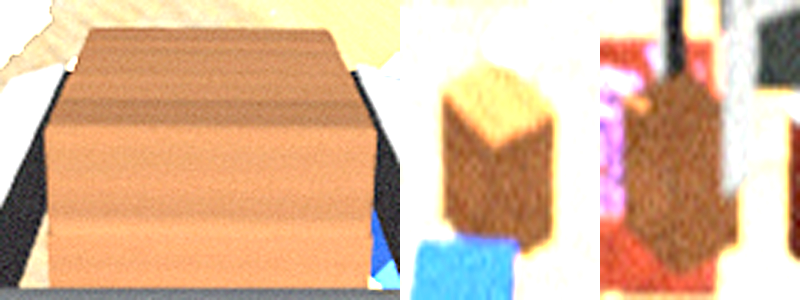

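Request:
step_arm(fingers=[-1,-1,-1,-1,-1,-1,-1], dp=[[0.4,-0.4,0],[0.4,-0.4,0],[0.4,-0.4,0],[0.4,-0.4,0],[0.3,-0.3,0],[0,0,0],[0,0,0]], yaw=[6,6,6,6,6,0,0])

```text
t: 5.25
tcp_pos: [0.5407, -0.0119, 0.2579]
ee_rot: [-91.5, -0.4, -110.2]
force: [-0.0, 0.5, -0.7]
width: 0.0637
```

Run:
```python
from h import *
o=sensors.get_obs();print(o["tcp_pos"],o["ee_rot"],o["force"],o["width"])
s=viewer.capture("side");cv2.imwrite("pics/s3.png",s)
c=viewer.get_calibration("side");u,v=proj(c,o["tcp_pos"]-[0,0,.09]).astype(int);print(u,v)
S=cv2.resize(s[v-30:v+30,u-35:u+35],(700,600),interpolation=cv2.INTER_CUBIC)
cv2.imwrite("pics/m3.png",np.clip(S*2.5,0,255).astype(np.uint8))
```

```text
[ 0.54070912 -0.01192438  0.25792894] [ -91.47229217   -0.37472752 -110.23138849] [-0.01167844  0.46849641 -0.70314771] 0.06370240832042515
257 134
```

View pics/m3.png

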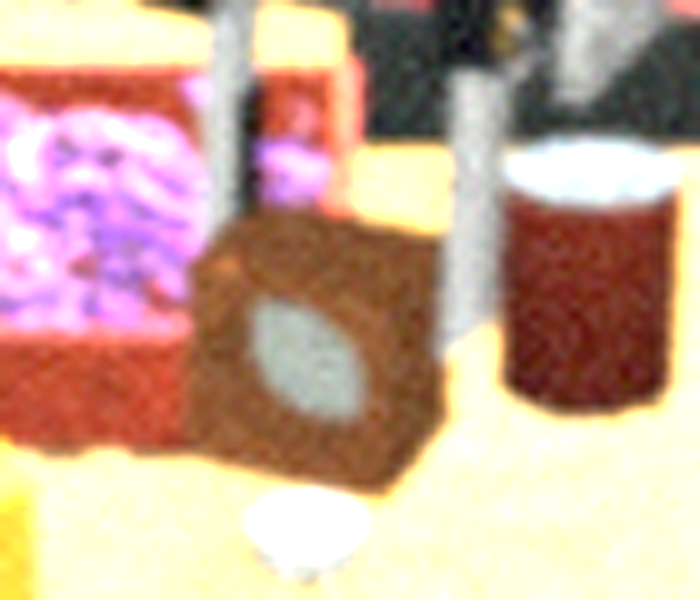

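The side view shows the steel floor disc in the block's camera-facing face (grey ellipse at (305,360) in the crop). The hole therefore points to heading −111°, and the block is still level in the grip. I set it down here and will tip it toward heading 69°.

Request:
step_arm(fingers=[-1,-1,-1,-1,-1,-1,-1], dp=[[0,0,-3],[0,0,-3],[0,0,-3],[0,0,-2],[0,0,-0.6],[0,0,0],[0,0,0]], yaw=[0,0,0,0,0,0,0])

```text
t: 6.0
tcp_pos: [0.5399, -0.0107, 0.1388]
ee_rot: [-91.4, -0.3, -110.7]
force: [0.4, 0.6, -1.6]
width: 0.064
```

Request:
step_arm(fingers=[-1,-1,-1], dp=[[0,0,-0.6],[0,0,-0.3],[0,0,0]], yaw=[0,0,0])

```text
t: 6.3
tcp_pos: [0.5421, -0.011, 0.1325]
ee_rot: [-91.0, -0.3, -110.7]
force: [-0.5, -0.6, -1.5]
width: 0.0637
```

Request:
step_arm(fingers=[-1,-1,-1], dp=[[0,0,-0.3],[0,0,-0.3],[0,0,0]], yaw=[0,0,0])

```text
t: 6.6
tcp_pos: [0.5433, -0.0112, 0.1277]
ee_rot: [-90.8, -0.2, -110.7]
force: [0.3, -0.0, -1.5]
width: 0.0637
```

Request:
step_arm(fingers=[-1,-1], dp=[[0,0,-0.3],[0,0,0]], yaw=[0,0])

```text
t: 6.8
tcp_pos: [0.5439, -0.0113, 0.1281]
ee_rot: [-90.8, -0.3, -110.7]
force: [0.5, 0.1, -1.8]
width: 0.0638
```

Request:
step_arm(fingers=[-1,-1], dp=[[0,0,-0.4],[0,0,0]], yaw=[0,0])

```text
t: 7.0
tcp_pos: [0.5451, -0.0114, 0.1278]
ee_rot: [-90.7, -0.3, -110.7]
force: [0.7, -0.2, -1.9]
width: 0.0639
```

Request:
step_arm(fingers=[-1,-1], dp=[[0,0,-0.8],[0,0,0]], yaw=[0,0])

```text
t: 7.2
tcp_pos: [0.5466, -0.0113, 0.1249]
ee_rot: [-90.6, -0.2, -110.7]
force: [0.9, 0.1, -2.9]
width: 0.0638
```

Request:
step_arm(fingers=[1,1,1,1], dp=[[0,0,0],[0,0,0],[0,0,0],[0,0,0]], yaw=[0,0,0,0])

```text
t: 7.6
tcp_pos: [0.5465, -0.0114, 0.1232]
ee_rot: [-90.6, -0.2, -110.7]
force: [0.0, -0.4, -0.2]
width: 0.0917
```

Request:
step_arm(fingers=[1,1,1,1,-1,-1,-1,-1], dp=[[0,0,3],[0,0,4],[0,0,4],[-1.5,-4.5,0],[-1.5,-4.5,0],[0,0,0],[0,0,0],[0,0,0]], yaw=[0,0,0,0,0,0,0,0])

```text
t: 8.4
tcp_pos: [0.5136, -0.1027, 0.2335]
ee_rot: [-90.9, -0.3, -110.5]
force: [-0.2, 0.1, -0.4]
width: 0.0656
```

```bash
python3 w.py w4
python3 - <<'E'
from h import *
c=viewer.get_calibration("top");cv2.imwrite("pics/t4.png",viewer.capture("top"))
I=np.hstack([cv2.imread("pics/w4.png")[:,56:456],cv2.resize(cv2.imread("pics/t4.png")[145:245,150:250],(384,384),interpolation=cv2.INTER_CUBIC)])
cv2.imwrite("pics/m4.png",I)
E
```

```text
8.4 [ 0.5136 -0.1027  0.2335] [ -90.9   -0.3 -110.5] [-0.2  0.1 -0.4] 0.0656
```

View pics/m4.png

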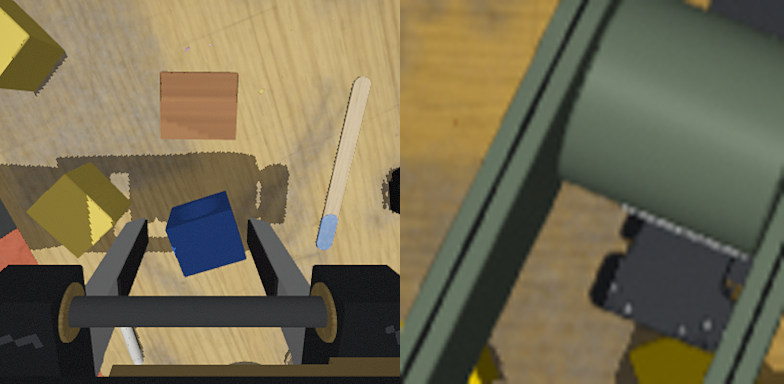

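The wrist view shows the holder lying clear, with top-face corners in the full image at (216,72), (294,73), (293,139) and (216,138). The blue block is near (262,235). The arm blocks the top view.

Run:
```python
from h import *
c=np.load("pics/w4.npy",allow_pickle=True).item()
P=np.array([ray(c,u,v,.064) for u,v in[(216,72),(294,73),(293,139),(216,138)]])
print(P.round(3).tolist(),P.mean(0).round(3))
for q in(P[1]-P[0],P[2]-P[3],P[0]-P[3],P[1]-P[2]):print(np.linalg.norm(q).round(3),np.degrees(np.arctan2(q[1],q[0])).round(1))
for u,v in[(281,191),(222,205),(301,260),(241,275)]:print(ray(c,u,v,.06).round(3))
```

```text
[[0.52, 0.008, 0.064], [0.578, -0.015, 0.064], [0.561, -0.064, 0.064], [0.5, -0.041, 0.064]] [ 0.54  -0.028  0.064]
0.062 -21.4
0.065 -21.3
0.052 67.4
0.052 70.6
[ 0.536 -0.105  0.06 ]
[ 0.481 -0.099  0.06 ]
[ 0.531 -0.178  0.06 ]
[ 0.471 -0.173  0.06 ]
```

Request:
step_arm(fingers=[-1,-1,-1,-1,-1,-1,-1,-1,-1], dp=[[0.9,3.0,0],[0,0,0],[0,0,0],[0,0,-2],[0,0,-2],[0,0,-2],[0,0,-1],[0,0,0],[0,0,0]], yaw=[0,0,0,0,0,0,0,0,0])

```text
t: 9.4
tcp_pos: [0.5236, -0.0686, 0.1604]
ee_rot: [-91.0, -0.4, -110.0]
force: [-0.5, -0.2, 0.9]
width: 0.0004
```

Request:
step_arm(fingers=[-1,-1,-1,-1,-1], dp=[[0,0,-0.5],[0,0,0],[0.15,0.4,0],[0.1,0.3,0],[0,0,0]], yaw=[0,0,0,0,0])

```text
t: 9.9
tcp_pos: [0.5283, -0.0618, 0.1582]
ee_rot: [-90.6, -0.4, -110.0]
force: [-0.3, -0.3, -0.3]
width: 0.0002
```

Request:
step_arm(fingers=[-1,-1,-1,-1], dp=[[0,0,-0.4],[0,0,0],[0.1,0.3,0],[0,0,0]], yaw=[0,0,0,0])

```text
t: 10.3
tcp_pos: [0.5298, -0.0589, 0.1544]
ee_rot: [-90.6, -0.4, -110.0]
force: [0.4, 0.5, 0.3]
width: 0.001
```

Request:
step_arm(fingers=[-1,-1,-1,-1,-1], dp=[[0.2,0.55,0.3],[0.2,0.55,0.4],[0.2,0.6,0.3],[0.2,0.6,0.3],[0,0,0]], yaw=[0,0,0,0,0])

```text
t: 10.8
tcp_pos: [0.5389, -0.0336, 0.1692]
ee_rot: [-90.5, -0.4, -110.0]
force: [-0.1, -0.7, 0.6]
width: 0.0006
```

Run:
```python
from h import *
o=sensors.get_obs();print(o["tcp_pos"],o["force"])
w=viewer.capture("wrist");s=viewer.capture("side");cv2.imwrite("pics/s5.png",s);cv2.imwrite("pics/w5.png",w)
c=viewer.get_calibration("side");u,v=proj(c,[.55,0,.04]).astype(int)
S=cv2.resize(s[v-35:v+35,u-35:u+35],(384,384),interpolation=cv2.INTER_CUBIC)
cv2.imwrite("pics/m5.png",np.hstack([w[:,56:456],np.clip(S*1.6,0,255).astype(np.uint8)]))
```

```text
[ 0.53889303 -0.03360394  0.16915086] [-0.08870375 -0.65416479  0.59583624]
```

View pics/m5.png

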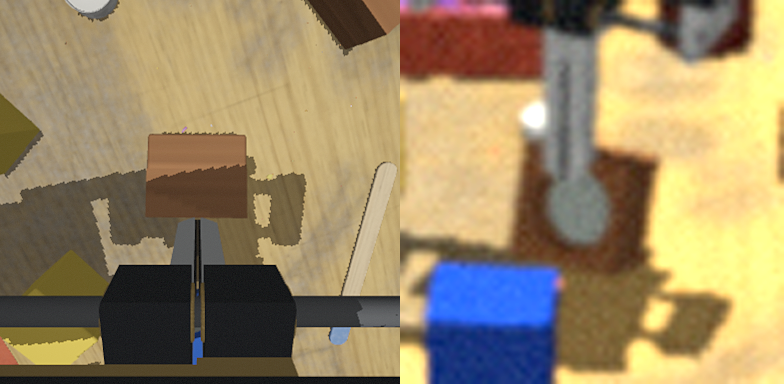

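The wrist view shows the top-face corners at (204,134), (302,135), (302,217) and (202,217), with the fingertips against the lip. I fit the tilt from these.

```bash
cat > fit.py <<'E'
from h import *
from scipy.optimize import least_squares
def fit(c,px,head):
    px=np.array(px,float)
    def mod(p):
        th,cu,x,y=p[0],p[1],0,0
        u=np.array([np.cos(head),np.sin(head),0]);v=np.array([u[1],-u[0],0]);z=np.array([0,0,1])
        C=p[1]*u+p[2]*v # pivot on table
        top=C+.064*(z*np.cos(th)+u*np.sin(th)); near=top+.054*(-u*np.cos(th)+z*np.sin(th))
        return np.array([proj(c,q) for q in(top-.032*v,top+.032*v,near+.032*v,near-.032*v)])
    u0=np.array([.55,0])@[np.cos(head),np.sin(head)];v0=np.array([.55,0])@[np.sin(head),-np.cos(head)]
    r=least_squares(lambda p:(mod(p)-px).ravel(),[.2,u0,v0])
    p=r.x;print("tilt",np.degrees(p[0]).round(1),"pivot",(p[1]*np.array([np.cos(head),np.sin(head)])+p[2]*np.array([np.sin(head),-np.cos(head)])).round(3),"res",r.fun.round(1))
E
python3 - <<'E'
from fit import *
c=viewer.get_calibration("wrist")
fit(c,[(204,134),(302,135),(302,217),(202,217)],np.radians(69))
E
```

```text
tilt 8.8 pivot [0.555 0.015] res [-1.8 -1.2  2.2 -0.5 -1.   1.9  0.6  0.1]
```

Request:
step_arm(fingers=[-1,-1,-1,-1,-1,-1], dp=[[-0.5,-1.4,0],[-0.5,-1.4,1],[0,0,2],[0,0,1],[0,0,0],[0,0,0]], yaw=[0,0,0,0,0,0])

```text
t: 11.5
tcp_pos: [0.5253, -0.0678, 0.2101]
ee_rot: [-90.7, -0.5, -110.2]
force: [0.0, -0.1, 0.7]
width: 0.0006
```

```bash
python3 w.py w6
python3 - <<'E'
from h import *
I=cv2.imread("pics/w6.png");cv2.imwrite("pics/w6c.png",cv2.resize(I[40:240,150:350],None,fx=3,fy=3,interpolation=cv2.INTER_CUBIC))
E
```

```text
11.5 [ 0.5253 -0.0678  0.2101] [ -90.7   -0.5 -110.2] [ 0.  -0.1  0.7] 0.0006
```

View pics/w6c.png

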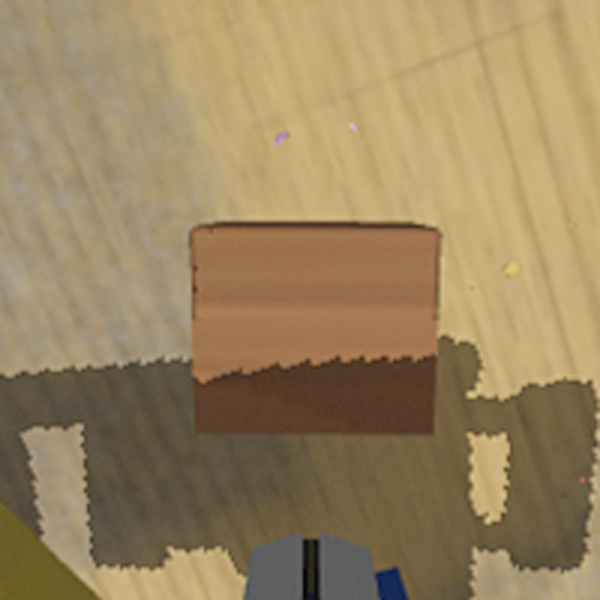

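The block lies flat again, with top-face corners at (213.7,116), (296.7,116), (294.7,184.3) and (214.7,184.3). Pushing on the lip mostly slid it. Next I press on its far top edge and drag.

Run:
```python
from h import *
c=np.load("pics/w6.npy",allow_pickle=True).item()
P=np.array([ray(c,u,v,.064) for u,v in[(213.7,116),(296.7,116),(294.7,184.3),(214.7,184.3)]])
print(P.round(4).tolist(),P.mean(0).round(4),"far mid",P[:2].mean(0).round(4))
for q in(P[1]-P[0],P[2]-P[3],P[0]-P[3],P[1]-P[2]):print(np.linalg.norm(q).round(3),np.degrees(np.arctan2(q[1],q[0])).round(1))
```

```text
[[0.5201, 0.0103, 0.064], [0.5787, -0.0113, 0.064], [0.5608, -0.0613, 0.064], [0.5006, -0.0392, 0.064]] [ 0.5401 -0.0254  0.064 ] far mid [ 5.494e-01 -5.000e-04  6.400e-02]
0.062 -20.3
0.064 -20.1
0.053 68.5
0.053 70.3
```

Request:
step_arm(fingers=[-1,-1,-1,-1,-1], dp=[[0,0,-2],[0,0,-2],[0,0,-1],[0,0,-0.4],[0,0,0]], yaw=[0,0,0,0,0])

```text
t: 12.05
tcp_pos: [0.5245, -0.0674, 0.1527]
ee_rot: [-90.8, -0.5, -110.1]
force: [-0.2, 0.5, 0.1]
width: 0.0003
```

Request:
step_arm(fingers=[-1,-1,-1,-1,-1,-1,-1,-1,-1,-1,-1,-1,-1,-1,-1], dp=[[0.3,0.85,0],[0.2,0.5,0.35],[0.2,0.5,0.35],[0.2,0.55,0.3],[0.2,0.55,0.3],[0.2,0.6,0.2],[0.2,0.6,0.2],[0.25,0.6,0.1],[0.25,0.6,0.1],[0.25,0.65,0],[0.25,0.65,0],[0.3,0.8,0],[0.3,0.8,0],[0,0,0],[0,0,0]], yaw=[0,0,0,0,0,0,0,0,0,0,0,0,0,0,0])

```text
t: 13.55
tcp_pos: [0.5602, 0.0236, 0.1762]
ee_rot: [-90.5, -0.4, -110.0]
force: [-0.1, -0.1, 0.1]
width: 0.0002
```

```bash
python3 w.py w7
```

```text
13.55 [0.5602 0.0236 0.1762] [ -90.5   -0.4 -110. ] [-0.1 -0.1  0.1] 0.0002
```

View pics/w7.png

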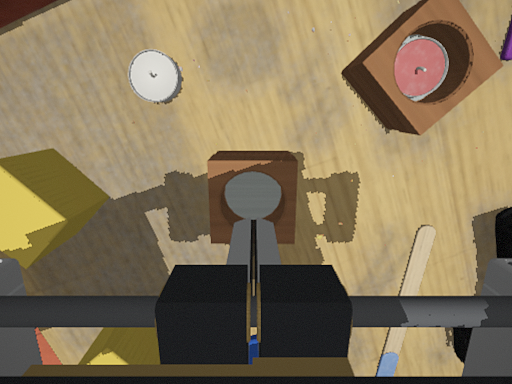

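It now stands hole-up, with the steel floor visible. The top face is (209,159), (297,159), (295,243), (210,243).

Run:
```python
from h import *
c=np.load("pics/w7.npy",allow_pickle=True).item()
P=np.array([ray(c,u,v,.054) for u,v in[(209,159),(297,159),(295,243),(210,243)]])
m=P.mean(0);print(P.round(4).tolist(),m.round(4))
for q in(P[1]-P[0],P[2]-P[3],P[0]-P[3],P[1]-P[2]):print(np.linalg.norm(q).round(3),np.degrees(np.arctan2(q[1],q[0])).round(1))
print("move cm",((m-sensors.get_obs()["tcp_pos"])*100).round(2), ray(c,253,196,.026).round(4))
```

```text
[[0.5444, 0.0751, 0.054], [0.6024, 0.054, 0.054], [0.5813, -0.0068, 0.054], [0.5204, 0.0151, 0.054]] [0.5621 0.0344 0.054 ]
0.062 -20.0
0.065 -19.8
0.065 68.2
0.064 70.9
move cm [  0.2    1.08 -12.22] [0.5609 0.0312 0.026 ]
```

Request:
step_arm(fingers=[-1,-1,-1,-1,-1,-1], dp=[[0.2,1.0,0],[0,0,0],[0,0,-1],[0,0,-1],[0,0,0],[0,0,0]], yaw=[0,0,0,0,0,0])

```text
t: 14.2
tcp_pos: [0.5616, 0.0336, 0.1537]
ee_rot: [-90.6, -0.5, -110.1]
force: [-0.6, -0.6, -1.0]
width: 0.0005
```

Request:
step_arm(fingers=[-1,-1,-1,-1,-1], dp=[[0,0,-1],[0,0,-0.8],[0,0,-0.4],[0,0,0],[0,0,0]], yaw=[0,0,0,0,0])

```text
t: 14.7
tcp_pos: [0.5612, 0.0332, 0.1291]
ee_rot: [-90.7, -0.5, -110.2]
force: [-0.1, -0.2, -0.3]
width: -0.0001
```

Tips are at about z=0.032. I creep down and watch the force.

Request:
step_arm(fingers=[-1,-1,-1], dp=[[0,0,-0.3],[0,0,-0.3],[0,0,0]], yaw=[0,0,0])

```text
t: 15.0
tcp_pos: [0.562, 0.0332, 0.1237]
ee_rot: [-90.6, -0.4, -110.2]
force: [0.2, -0.4, -0.2]
width: 0.0005
```

Request:
step_arm(fingers=[-1,-1], dp=[[0,0,-0.3],[0,0,-0.2]], yaw=[0,0])

```text
t: 15.2
tcp_pos: [0.5624, 0.0332, 0.1234]
ee_rot: [-90.6, -0.5, -110.1]
force: [-6.6, 0.8, 10.3]
width: 0.0008
```

Contact: Fz = 10 N with the tips at z = 0.0264, where the floor is expected at 0.026. I retract and open above the holder.

Request:
step_arm(fingers=[-1,-1,-1,-1,-1,1,1,1,1], dp=[[0,0,0.5],[0,0,2],[0,0,3],[0,0,3],[0,0,2],[0,0,0],[0,0,0],[0,0,0],[0,0,0]], yaw=[0,0,0,0,0,0,0,0,0])

```text
t: 16.1
tcp_pos: [0.5605, 0.0334, 0.2296]
ee_rot: [-90.8, -0.5, -110.1]
force: [-0.6, 0.1, 0.0]
width: 0.0291
```

```bash
python3 w.py w8
```

```text
16.1 [0.5605 0.0334 0.2296] [ -90.8   -0.5 -110.1] [-0.6  0.1  0. ] 0.0291
```

View pics/w8.png

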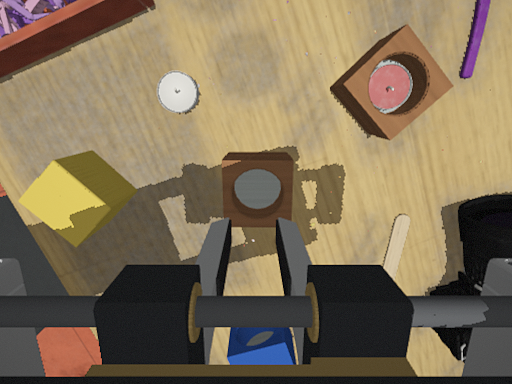

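Run:
```python
from h import *
c=np.load("pics/w8.npy",allow_pickle=True).item()
P=np.array([ray(c,u,v,.054) for u,v in[(222,160),(293.5,160),(292,226.5),(222,226.5)]])
print(P.mean(0).round(4))
for q in(P[1]-P[0],P[2]-P[3],P[0]-P[3],P[1]-P[2]):print(np.linalg.norm(q).round(3),np.degrees(np.arctan2(q[1],q[0])).round(1))
```

```text
[0.5617 0.034  0.054 ]
0.063 -20.1
0.066 -19.9
0.064 68.1
0.063 70.7
```

Request:
step_arm(fingers=[1,1,1,1,1], dp=[[0,0,0],[0,0,0],[0,0,0],[0,0,0],[0,0,0]], yaw=[0,0,0,0,0])

```text
t: 16.65
tcp_pos: [0.559, 0.0336, 0.2262]
ee_rot: [-91.1, -0.6, -110.1]
force: [-0.4, 0.2, 0.0]
width: 0.0732
```

Request:
step_arm(fingers=[1,1,1,1,1,1,1,1,1,1], dp=[[0.2,0,0],[0,0,0],[0,0,0],[0,0,-1.5],[0,0,-2.5],[0,0,-2.5],[0,0,-2.0],[0,0,-1],[0,0,0],[0,0,0]], yaw=[0,0,0,0,0,0,0,0,0,0])

```text
t: 17.65
tcp_pos: [0.5603, 0.0336, 0.125]
ee_rot: [-91.1, -0.6, -110.1]
force: [0.2, 0.2, -0.0]
width: 0.0941
```

Request:
step_arm(fingers=[1,1,1,1,-1,-1,-1,-1,-1,-1,-1,-1], dp=[[0.15,0,-0.8],[0,0,-0.5],[0,0,-0.2],[0,0,0],[0,0,0],[0,0,0],[0,0,0],[0,0,0],[0,0,0],[0,0,0],[0,0,0],[0,0,0]], yaw=[0,0,0,0,0,0,0,0,0,0,0,0])

```text
t: 18.85
tcp_pos: [0.5647, 0.0335, 0.1126]
ee_rot: [-90.7, -0.5, -110.1]
force: [-1.2, -1.4, -0.9]
width: 0.0639
```

Request:
step_arm(fingers=[-1,-1,-1,-1,-1,-1,-1,-1,-1,-1], dp=[[0,0,0.5],[0,0,1.5],[0,0,2.5],[0,0,2.5],[0,0,2.5],[0,0,2.0],[0,0,1.5],[0,0,0.8],[0,0,0],[0,0,0]], yaw=[0,0,0,0,0,0,0,0,0,0])

```text
t: 19.85
tcp_pos: [0.5624, 0.0337, 0.2623]
ee_rot: [-90.6, -0.5, -110.1]
force: [0.5, 0.2, -1.5]
width: 0.064
```

Run:
```python
from h import *
w=viewer.capture("wrist");s=viewer.capture("side")
o=sensors.get_obs();print(o["t"],o["tcp_pos"].round(4),o["ee_rot"].round(2),o["joint_velocities"].round(2),o["force"].round(1),o["width"])
c=viewer.get_calibration("side");u,v=proj(c,o["tcp_pos"]-[0,0,.1]).astype(int)
S=cv2.resize(s[v-35:v+35,u-35:u+35],(384,384),interpolation=cv2.INTER_CUBIC)
cv2.imwrite("pics/m9.png",np.hstack([w[:,56:456],np.clip(S*1.8,0,255).astype(np.uint8)]))
```

```text
19.95 [0.5622 0.0338 0.2615] [ -90.67   -0.49 -110.12] [-0.    0.55  0.39 -0.    0.11 -0.08] [-0.5 -0.3 -1.4] 0.06417131566231948
```

View pics/m9.png

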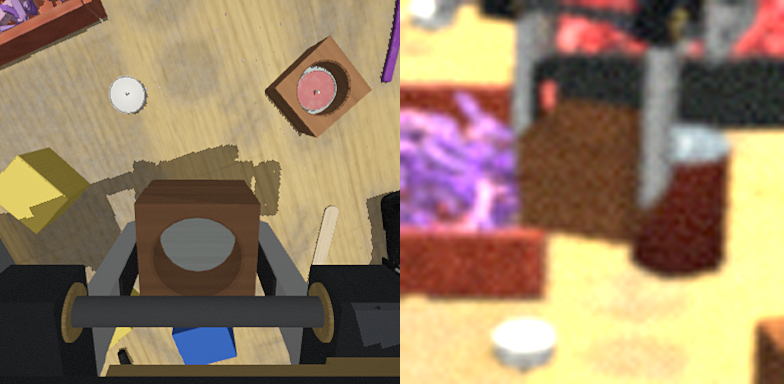

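The holder hangs level and hole-up at (198,245), firmly between the pads and almost at rest, with the bystanders undisturbed. I hand the job in.

```bash
python3 -c "
from bench import job
print(job.job_done())"
```

```text
the job is handed in; nothing more can be done
None
```

The job is handed in at t = 20 s. The holder is gripped hole-up and level to about 1°, about 15 cm off the table.

- **Turning:** I lifted the lying holder and set it back down about 3.5 cm away, turned 30°, for clearance. I then tipped it upright by pushing its top lip along an arc. The first push tilted it only part-way, and it fell back flat when I backed off. The second stood it hole-up, and the wrist picture confirmed it.
- **Feeling the bottom:** With the holder released, the closed fingertips went down into the hole and met the floor at z ≈ 26.4 mm, where 26 mm was expected. The contact was about 10 N, with a sideways reading of 6.6 N at the same moment.
- **Final checks:** The grip width was 64 mm and the lift 149–150 mm. Joint speeds were at most about 0.6°/s. In the last picture, the bystanders in view look undisturbed.
- **Checks that disagreed:** I first judged the hole to be on the opposite side, which later pictures corrected before any tipping. A tilt fit during the first push gave about 9°, while the finger position suggested about 21°.
- **Picture budget:** I viewed 12 pictures, two past the budget of 10.

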